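# Square up the microplate pile and shut its dust cover

### The job

Without lifting it, slide the microplate that waits on the loading rails across onto the two in the stand, until it presses gently against the end stop, then press the pile gently sideways against the side fence, so that all three plates lie in one square pile touching both the stop and the fence. Then slide the clear dust cover fully shut over the pile, and leave the other things on the bench where they are.

Things in the scene. Friction and masses are not known exactly. Their poses are not given: they have to be found in the camera images.
- stand: fixed microplate stand: aluminium base, top 10 mm above the bench, spanning x -127..107, y -197..222 mm from the origin, which lies on the bench. Its x points away from the robot, its y to the robot's left, turned by up to 0.25 rad. Plates lie with their 127 mm along its x; the pile stands on the base, between the loading rails (-y end) and the end stop (+y), side fence at +x.
- channel (a point): middle of the front ends of two loading rails along the stand's y, at rail-top height (41.5 mm above the bench, 1.5 mm above the two piled plates). From here the rails run 140 mm towards -y; each is 42 mm wide. Between them an open channel 76 mm wide (38 mm either side of this point) goes down to the base, open at both ends. Axes as the stand's.
- near_track (a point): point on the inner face of the near (-x) cover track, at its top, 59 mm above the bench, beside the pile. The track is a 12 mm thick wall along y from the base up, from stand y -60 to 220 mm; between it and the pile there is a free gap of about 69 mm when the pile touches the fence. A like track stands behind the side fence.
- side_fence: fixed upright aluminium strip of the stand, on the far (+x) side of the pile. Origin on the base (10 mm above the bench) at the middle of the face that the plates must touch; that face looks to -x, is 94 mm long along y, 42 mm high. Axes as the stand's. A plate that touches it has its centre at x = -63.5 mm in this frame.
- end_stop: adjustable upright aluminium stop at the +y end of the pile, clamped; its place along the stand differs by some mm each time. Origin on the base (10 mm above the bench) at the middle of the face that the plates must touch; that face looks to -y, is 150 mm long along x, 44 mm high. Axes as the stand's. A plate that touches it has its centre at y = -43 mm in this frame.
- plate_low: white 96-well microplate, 127 mm (its x) by 86 mm (its y) by 15 mm high, flat top and bottom, about 0.07 kg; origin at the centre of its underside, z up. Too wide to grasp across. The bottom one of the two already in the stand, lying on the base, askew.
- plate_mid: white 96-well microplate, 127 mm (its x) by 86 mm (its y) by 15 mm high, flat top and bottom, about 0.07 kg; origin at the centre of its underside, z up. Too wide to grasp across. Lies askew on plate_low.
- plate_top: white 96-well microplate, 127 mm (its x) by 86 mm (its y) by 15 mm high, flat top and bottom, about 0.07 kg; origin at the centre of its underside, z up. Too wide to grasp across. Starts lying across the two loading rails (underside 41.5 mm above the bench); it is to become the top of the pile.
- cover (a joint): clear flat dust cover, 212 mm (x) by 115 mm (y) by 4 mm, sliding along the stand's y above the pile; underside 59 mm above the bench, 4 mm above the finished pile. 0 = fully shut over the pile (a hard stop), grows as it opens towards +y, to 0.150 m; starts open. A push of about 1.5 N moves it.
- cover_grip (a point): middle of the upright grey grip bar on top of the cover: 80 mm long (stand's x), 8 mm thick (y), from 63 mm to 81 mm above the bench; this point is 72 mm up.
- vial: bystander: clear plugged vial, diameter 25 (plug 30), 97 mm high; origin under its centre
- jar: bystander: amber jar, diameter 48, 75 mm high; origin under its centre
- dish: bystander: petri dish, diameter 60, 15 mm high; origin under its centre
- tweezers: bystander: steel tweezers lying flat, 128 mm long (its x), about 12 mm high; origin under its centre
- tube_box: bystander: white-lidded carton 77 x 77 x 40 mm; origin under its centre
- funnel: bystander: white funnel standing on its mouth, diameter 68, 85 mm high; origin under its centre

How it is judged:
By the outcome, as a careful person would: the job done as asked, in the order asked, and still so for the second after the job is handed in, with the robot touching nothing.
It also fails if it takes over 61 s, if anything falls off the work surface, if the arm or the gripper's body presses on something with over 40 N, if the wrist force passes 120 N, or if a joint passes its speed limit or range.

### The arm

A 6-joint arm with a two-finger parallel gripper is mounted at the origin on the work surface. World frame = base frame: x ahead of the robot, y to its left, z up, the work surface at z = 0. Lengths are in m, angles in rad, forces in N, time in s.
With the tool pointing down it reaches from about 0.35 to 0.725 m from the base axis. Payload 4.3 kg.
Tool frame: the origin (TCP) lies at the very end of the fingers, on their centre line; the grasp point (between the pads) lies 19 mm behind it (env.grasp_offset is the distance from the TCP to the grasp point, in m); z points along the fingers, y is the line along which they close (so a half turn about z gives the same grasp; the last joint's range is limited). The gripper opens to 85 mm and grips with 20 to 120 N. Pads are 22 mm wide; open, the fingers measure 114 mm over their backs; the gripper's body (76 mm by 85 mm) begins 54 mm behind the grasp point. The pads swing forward as they close: fully open they stand 13 mm farther back than shut.
Start: joints at [-1.272, 0.377, 0.081, 1.274, 0, 1.46], TCP at [0.229, -0.528, 0.231] pointing down, gripper open.
Joint ranges: [-2.72, 2.72], [-0.84, 1.66], [-1.02, 1.22], [-1.77, 2.12], [-1.37, 1.28], [-3.14, 3.14]. Speed limits (rad/s): [2.57, 2.57, 3.14, 3.14, 3.14, 3.14].

### API

Orientations are given as a unit quaternion [w, x, y, z].
In Python, from station import env gives the robot as it stands. The module is installed in compiled form; this text tells all that it offers.
- The arm moves only by the tool servo_tool, never from a script. Its argument "commands" is one flat list of numbers, 5 for each row, row after row: the shift along the tool's x, y, z in units of 0.2 m (1.0 is 0.2 m), then the turn about the tool's z in units of 60 degrees (1.0 is 60 degrees), then the opening, from 0 (shut) to 1 (fully open). A call has 1 to 10 rows; each row is the pose to reach, as a shift and turn from the pose commanded when the call began, along the tool's axes at that moment; what a row does not reach only later rows make up. A row lasts 1/8 s, in which the tool goes at most 62.5 mm and 10.7 degrees, less where a joint would pass 70% of its speed; a pose out of reach is approached as far as the arm can. A call with a number of a shift or a turn outside -1 to 1 is refused whole. A call with a gripper value outside its range is refused whole. The fingers move at their own pace and stop on an object; "grip_force" is the grip in N (left out, the last holds). Time passes only in rows, so rows that repeat a pose let the fingers close. It gives the time, the measured TCP pose, the force, the opening and the grip force at its end, in the units of the state.
- env.observe(): the state, without advancing time (a new reading comes with each control period).
- env.snapshot(name): name is "side" or "top"; returns a dict with "color" (420x560x3 uint8, red, green, blue), "K" (3x3 intrinsics, pixels), "cam_to_world" (4x4, takes a point from camera to world coordinates). Camera axes: x right, y down, z forward; pixel columns grow to the right and rows downward; lengths in m; the calibration is good to about 2 mm. A picture is of the moment at which its call begins. There is no depth.
- env.job_done(): hands the job in; it is judged then, once.
The state is a dict: "time_s": time; "joint_pos": joint angles; "joint_velocities": joint speeds; "effort": joint torques, N m; "position": TCP position; "ee_rot": TCP orientation; "ft_force": force on the tool from outside, world axes, zero at the start; "moment": the same for the moment, N m; "gripper_width": finger opening in m; "finger_force": force on a finger pad.
Only numpy, scipy, OpenCV 4.12 (cv2) and the standard library are available. Lean on these libraries where they do the work, as an engineer would, in place of code of your own. Each camera call takes 0.05 s, during which the arm holds its last target. There are 200 camera calls.

## Working session

There is one attempt and no reset: what is moved stays moved. The work goes in short steps, Python scripts to look and compute and a tool call to move; the robot and the scene stay as the last step left them, time stands still between calls to the robot, and variables do not carry over. Pictures are saved under pics/ and viewed, at most 10 in all, crops included, and the job is handed in when it is done.

Besides the shell and the picture viewer there is one more tool, called in YAML: its name, and indented under it one key for each argument. servo_tool: Moves the arm, as the interface text tells. Its arguments: {"type":"object","properties":{"commands":{"type":"array","items":{"type":"number"}},"grip_force":{"type":"number"}},"required":["commands"]}

```bash
mkdir -p pics
cat > h.py <<'E'
import numpy as np, cv2
from station import env
def snap(n,f):
    s=env.snapshot(n); cv2.imwrite(f'pics/{f}.png',s['color'][:,:,::-1]); np.savez(f'pics/{f}.npz',K=s['K'],T=s['cam_to_world']); return s
def ray(f,u,v,z):
    d=np.load(f'pics/{f}.npz');K,T=d['K'],d['T']
    r=T[:3,:3]@np.linalg.solve(K,[u,v,1.]);c=T[:3,3]
    return c+r*(z-c[2])/r[2]
def proj(f,P):
    d=np.load(f'pics/{f}.npz');K,T=d['K'],d['T']
    p=(np.atleast_2d(P)-T[:3,3])@T[:3,:3]; q=p@K.T; return q[:,:2]/q[:,2:]
E
python3 - <<'E'
from h import *
np.set_printoptions(precision=4,suppress=True)
for n in('top','side'):
    s=snap(n,n+'0'); print(n,s['K'].tolist(),s['cam_to_world'])
    im=cv2.resize(s['color'][:,:,::-1],None,fx=1.42,fy=1.42,interpolation=cv2.INTER_CUBIC); cv2.imwrite(f'pics/{n}0b.png',im)
o=env.observe();print(o)
E
```

```text
top [[514.1249080722529, 0.0, 283.6116727802073], [0.0, 514.1249080722529, 201.49624026018472], [0.0, 0.0, 1.0]] [[-0.0869 -0.9732  0.2128  0.2419]
 [-0.9962  0.0859 -0.0141  0.0198]
 [-0.0046 -0.2133 -0.977   1.3996]
 [ 0.      0.      0.      1.    ]]
side [[461.9490995915886, 0.0, 281.15095786308694], [0.0, 461.9490995915886, 209.48105647773266], [0.0, 0.0, 1.0]] [[ 0.9238 -0.2283  0.3072  0.1149]
 [-0.3824 -0.514   0.7678 -1.0476]
 [-0.0174 -0.8268 -0.5622  0.8317]
 [ 0.      0.      0.      1.    ]]
{'time_s': 0.1, 'joint_pos': array([-1.2723,  0.378 ,  0.0798,  1.2744,  0.    ,  1.4605]), 'joint_velocities': array([ 0.0006, -0.0014,  0.0026,  0.0009,  0.0004,  0.0009]), 'effort': array([  0.0016, -46.4695,  27.0582,   0.012 ,  -0.0001,  -0.    ]), 'position': array([ 0.2284, -0.5271,  0.2305]), 'ee_rot': array([-0.0009,  0.9792,  0.203 , -0.0001]), 'ft_force': array([-0.6523,  0.5037,  0.7847]), 'moment': array([ 0.0341, -0.0102, -0.0291]), 'finger_force': 0.0, 'gripper_width': 0.08541053272358569}
```

View pics/top0b.png

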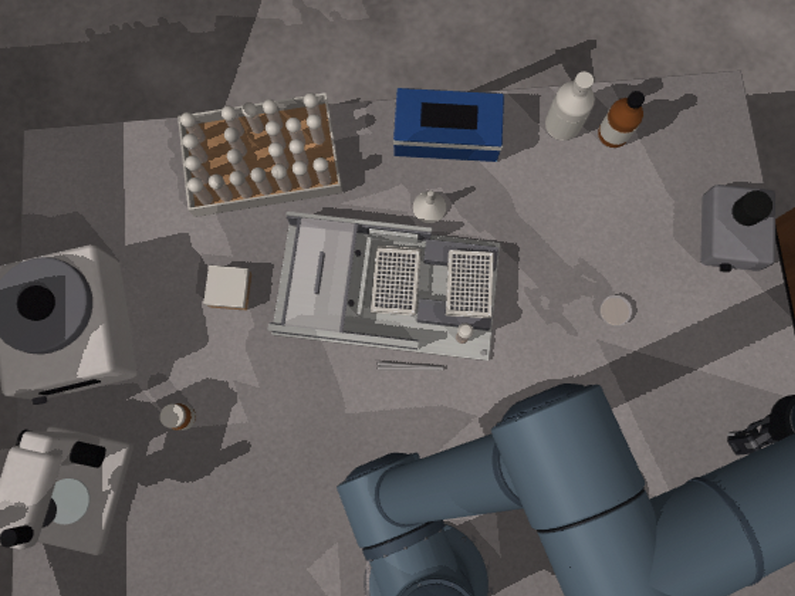

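View pics/side0b.png

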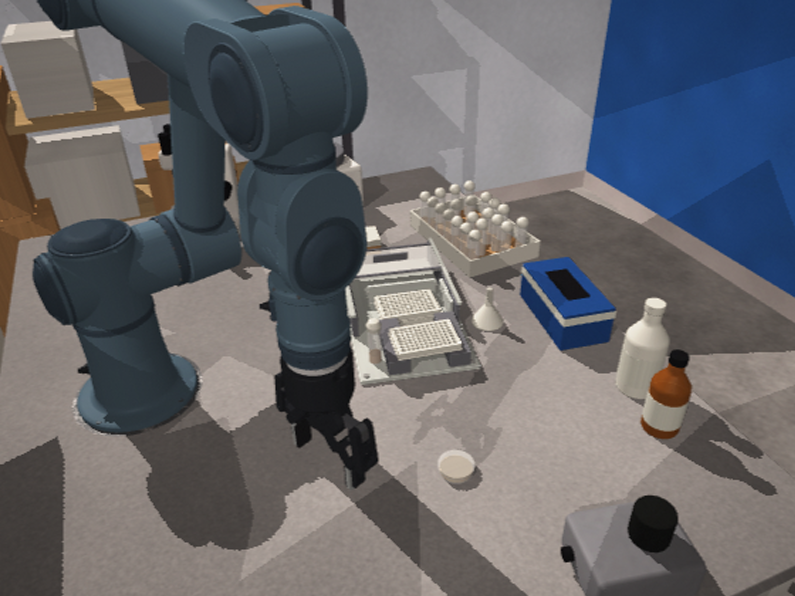

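The top view shows the stand spanning (270..518, 212..360), with the cover at the left over (285..355), the pile at (397,280), the loaded plate at (470,282) and the vial at (463,332) by the near rail. The side view shows the same, with the rails facing the camera. I'll zoom in for precise points.

Run:
```python
import cv2
a=cv2.imread('pics/top0.png')[140:265,180:375]; cv2.imwrite('pics/c1.png',cv2.resize(a,None,fx=4.1,fy=4.1,interpolation=cv2.INTER_CUBIC))
a=cv2.imread('pics/side0.png')[165:275,240:350]; cv2.imwrite('pics/c2.png',cv2.resize(a,None,fx=5.4,fy=5.4,interpolation=cv2.INTER_CUBIC))
```

```text
(no output)
```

View pics/c1.png

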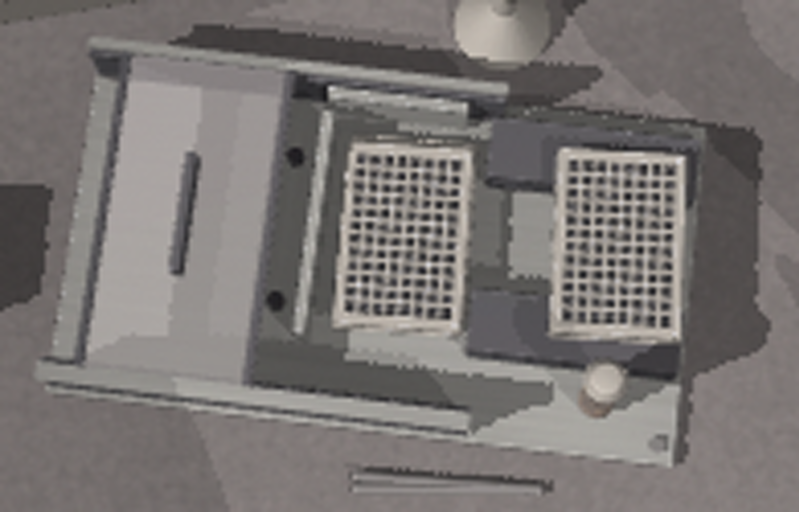

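View pics/c2.png

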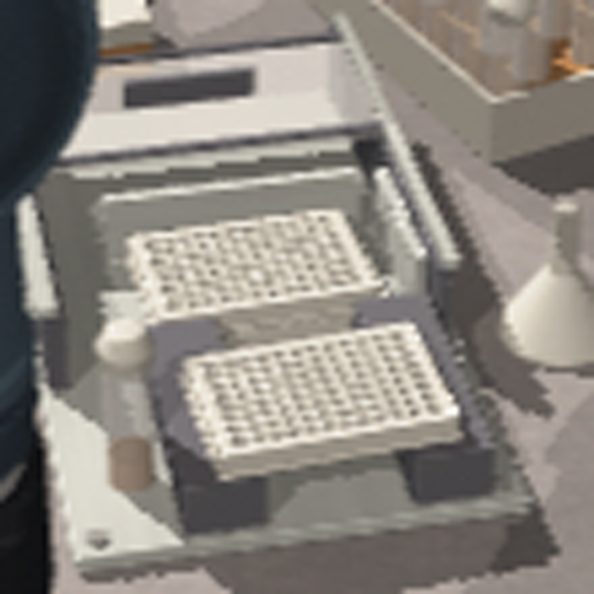

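The crops show the key corners: base near-right at c1 (676,464), plate_top (557,148)–(680,338), mid plate (350,145)–(460,333), stop strip (330,112)–(304,332), grip bar (186,212) and vial plug (605,382). Next I'll fit poses from these.

```bash
cat > fit.py <<'E'
from h import *
from scipy.optimize import least_squares
np.set_printoptions(precision=4,suppress=True)
def c1(U,V): return (U+.5)/4.1-.5+180,(V+.5)/4.1-.5+140
def c2(U,V): return (U+.5)/5.4-.5+240,(V+.5)/5.4-.5+165
def rot(a): return np.array([[np.cos(a),-np.sin(a)],[np.sin(a),np.cos(a)]])
def place(p,L): L=np.atleast_2d(L); return np.c_[L[:,:2]@rot(p[2]).T+p[:2],L[:,2]]
def fit(obs,p0):  # obs: (img,(u,v),(x,y,z) local)
    def f(p): return np.concatenate([(proj(i,place(p,[L]))[0]-uv) for i,uv,L in obs])
    s=least_squares(f,p0,loss='soft_l1'); return s.x,f(s.x).reshape(-1,2)
E
cat > a.py <<'E'
from fit import *
T,S='top0','side0'
st=[(T,c1(676,464),(-.127,-.197,.01)),(T,c1(704,127),(.107,-.197,.01)),
(S,c2(80,568),(-.127,-.197,.01)),(S,c2(533,508),(.107,-.197,.01)),
(T,c1(508,86),(.107,-.06,.059)),(T,c1(468,432),(-.127,-.06,.059)),(T,c1(468,412),(-.115,-.06,.059)),
(T,c1(92,38),(.107,.22,.059)),(S,c2(458,258),(.107,-.06,.059))]
p,r=fit(st,[.5,0,-.1]);print('stand',p);print(r)
def plate(z,t,s,y0):
    L=[(.0635,.043,z),(.0635,-.043,z),(-.0635,-.043,z),(-.0635,.043,z)]
    for nm,o in(('T',[(T,c1(*a),l) for a,l in zip(t,L)]),('S',[(S,c2(*a),l) for a,l in zip(s,L)])):
        q,r=fit(o,[.5,y0,p[2]]);print(nm,q,np.abs(r).max(),'in stand',rot(p[2]).T@(q[:2]-p[:2]),q[2]-p[2])
    o=[(T,c1(*a),l) for a,l in zip(t,L)]+[(S,c2(*a),l) for a,l in zip(s,L)]
    q,r=fit(o,q);print('both',q,'in stand',rot(p[2]).T@(q[:2]-p[:2]),q[2]-p[2])
# S corner order: far-left(+x,+y)= (410,325)? 
plate(.0565,[(557,148),(687,153),(681,341),(550,336)],[(408,323),(460,410),(220,462),(183,362)],-.1)
plate(.040,[(349,145),(473,147),(461,333),(336,326)],[(345,210),(383,288),(160,318),(127,238)],0)
def w2s(w): return rot(p[2]).T@(w[:2]-p[:2])
print('stop',[w2s(ray(T,*c1(*a),.054)) for a in((333,112),(306,332))],[w2s(ray(S,*c2(*a),.054)) for a in((100,200),(358,172))])
print('fence',[w2s(ray(T,*c1(*a),.052)) for a in((328,100),(468,117))],[w2s(ray(S,*c2(*a),.052)) for a in((378,175),(425,258))])
print('grip',[w2s(ray(T,*c1(*a),.081)) for a in((195,152),(176,272))], 'cover edge',[w2s(ray(T,*c1(*a),.063)) for a in((290,72),(247,383))])
print('vial',w2s(ray(T,*c1(605,380),.097)),w2s(ray(S,*c2(123,335),.097)))
print('tweez',[w2s(ray(T,*c1(*a),.01)) for a in((350,480),(550,487))], 'funnel',w2s(ray(T,*c1(505,5),.085)))
print('rail',[w2s(ray(T,*c1(*a),.0415)) for a in((488,123),(488,182),(470,290),(467,352))])
E
python3 a.py
```

```text
stand [ 0.552   0.0162 -0.199 ]
[[-0.0915  0.0162]
 [ 0.3204 -0.6325]
 [-1.4835 -1.711 ]
 [-1.003  -2.6252]
 [ 0.0734 -0.9281]
 [ 0.5872 -0.1468]
 [ 1.0776  0.2116]
 [-0.4204 -0.0728]
 [ 0.1209  1.2622]]
T [ 0.5302 -0.1253 -0.1364] 0.3741367675069114 in stand [ 0.0066 -0.143 ] 0.06260014632515315
S [ 0.5318 -0.1294 -0.1216] 1.3340840327990122 in stand [ 0.009  -0.1468] 0.07745780433197895
both [ 0.5312 -0.1264 -0.1299] in stand [ 0.0078 -0.1439] 0.06906359731598291
T [ 0.551   0.0133 -0.143 ] 1.1048107201009998 in stand [-0.0005 -0.003 ] 0.056008764886409546
S [ 0.5553  0.0089 -0.1715] 0.8145619358077738 in stand [ 0.0046 -0.0065] 0.027485315568198943
both [ 0.5532  0.0119 -0.1539] in stand [ 0.002 -0.004] 0.045118943108920534
stop [array([0.0752, 0.0534]), array([-0.0738,  0.0529])] [array([-0.0725,  0.0536]), array([0.0777, 0.0503])]
fence [array([0.0836, 0.0579]), array([ 0.0823, -0.0359])] [array([0.089 , 0.0476]), array([ 0.0937, -0.04  ])]
grip [array([0.031 , 0.1367]), array([-0.049 ,  0.1381])] cover edge [array([0.0968, 0.0843]), array([-0.1124,  0.0856])]
vial [-0.0907 -0.1399] [-0.088  -0.1356]
tweez [array([-0.1614,  0.0154]), array([-0.1513, -0.1161])] funnel [ 0.1512 -0.0524]
rail [array([ 0.0826, -0.0495]), array([ 0.0422, -0.0538]), array([-0.0319, -0.0497]), array([-0.0731, -0.0522])]
```

```bash
cat > g.py <<'E'
from fit import *
P=np.array([.552,.0162,-.199])
def state():
    o=env.observe(); w,x,y,z=o['ee_rot']; from scipy.spatial.transform import Rotation as R
    M=R.from_quat([x,y,z,w]).as_matrix(); return o,M
def go(sx,sy,z,ang):
    """stand xy, z, stand angle (deg) of tool y axis (mod 180)"""
    o,M=state(); t=np.r_[rot(P[2])@[sx,sy]+P[:2],z]; d=M.T@(t-o['position'])/.2
    cur=np.arctan2(M[1,1],M[0,1]); turn=-(np.radians(ang)+P[2]-cur); turn=(turn+np.pi/2)%np.pi-np.pi/2
    print('shift',d,'turn',turn/1.0472,'+-3 =half turn; j6',o['joint_pos'][5],'t',o['time_s'],'here stand',rot(P[2]).T@(o['position'][:2]-P[:2]),o['position'][2],'F stand',rot(P[2]).T@o['ft_force'][:2],o['ft_force'][2],'w',o['gripper_width'])
E
python3 -c "
from g import *
go(.005,-.222,.2305,0)"
```

```text
shift [ 1.9511 -0.9239  0.0018] turn -0.919597190899067 +-3 =half turn; j6 1.4605058825564148 t 0.1 here stand [-0.2098 -0.5965] 0.2304624420251635 F stand [-0.739   0.3648] 0.7847285509026245 w 0.08541053272358569
```

servo_tool:
  commands: [0.98, -0.46, 0, -0.46, 0.35, 0.98, -0.46, 0, -0.46, 0.35, 0.98, -0.46, 0, -0.46, 0.35, 0.98, -0.46, 0, -0.46, 0.35, 0.98, -0.46, 0, -0.46, 0.35, 0.98, -0.46, 0, -0.46, 0.35]

```text
time_s: 0.85
position: [0.3714, -0.3657, 0.231]
ee_rot: [-0.0, 0.903, 0.431, -0.0]
ft_force: [-0.6, -0.3, -0.5]
gripper_width: 0.0295
finger_force: 0.0
```

```bash
python3 -c "
from g import *
go(.005,-.222,.10,0)"
```

```text
shift [1.0805 0.0368 0.6546] turn -0.4598864008055684 +-3 =half turn; j6 1.3523561748421704 t 0.85 here stand [-0.1015 -0.4101] 0.23103216650236202 F stand [-0.5366 -0.417 ] -0.514846906509764 w 0.029467675862067826
```

servo_tool:
  commands: [0.96, 0.04, 0.2, -0.46, 0.35, 0.96, 0.04, 0.3, -0.46, 0.35, 0.96, 0.04, 0.6, -0.46, 0.35, 0.96, 0.04, 0.65, -0.46, 0.35, 0.96, 0.04, 0.65, -0.46, 0.35, 0.96, 0.04, 0.65, -0.46, 0.35]

```text
time_s: 1.6
position: [0.4986, -0.2227, 0.102]
ee_rot: [0.0, 0.774, 0.633, -0.0]
ft_force: [0.0, -0.4, 0.8]
gripper_width: 0.0298
finger_force: 0.0
```

```bash
python3 -c "
from g import *
go(.005,-.222,.016,0)
for n in ('top','side'): snap(n,n+'1')
a=cv2.imread('pics/side1.png')[150:290,200:360];b=cv2.imread('pics/top1.png')[120:270,180:400]
f=lambda a:cv2.resize(a,(390,int(390*a.shape[0]/a.shape[1])),interpolation=cv2.INTER_CUBIC)
a,b=f(a),f(b);h=max(len(a),len(b));pad=lambda a:cv2.copyMakeBorder(a,0,h-len(a),0,0,0)
cv2.imwrite('pics/d1.png',np.hstack([pad(a),pad(b)]))
"
```

```text
shift [0.1142 0.0501 0.4298] turn -0.0012630445599244309 +-3 =half turn; j6 1.2353377071413774 t 1.6 here stand [-0.0051 -0.2447] 0.1019685596403199 F stand [ 0.1079 -0.3823] 0.8452453202782362 w 0.02983295422686197
```

View pics/d1.png

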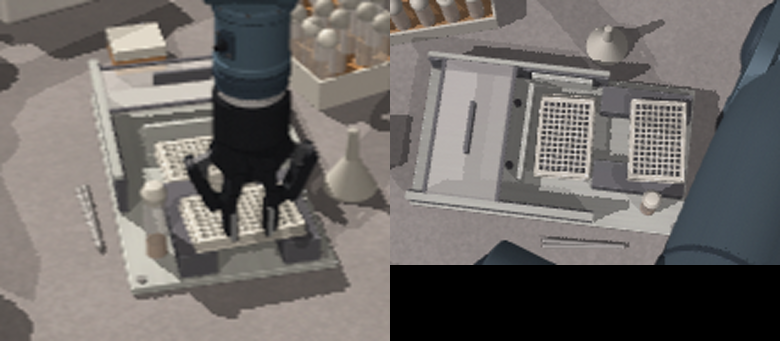

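The fingers hang clear in front of the rails at side (252,220), 30 mm open. Vial plug, at (152,190), is well to their left. Going down, then pushing.

servo_tool:
  commands: [0.1, 0.05, 0.2, 0, 0.35, 0.1, 0.05, 0.42, 0, 0.35, 0.1, 0.05, 0.42, 0, 0.35, 0.1, 0.05, 0.42, 0, 0.35]

```text
time_s: 2.2
position: [0.5137, -0.205, 0.0195]
ee_rot: [0.001, 0.774, 0.633, 0.0]
ft_force: [-0.3, -0.6, 0.5]
gripper_width: 0.03
finger_force: 0.0
```

```bash
python3 -c "
from g import *
go(.005,-.045,.0155,0)"
```

```text
shift [ 0.897  -0.0065  0.0188] turn -0.0008049353599600495 +-3 =half turn; j6 1.2763708697970797 t 2.2 here stand [ 0.0061 -0.2244] 0.019462463384469015 F stand [-0.1334 -0.6112] 0.4833595611932179 w 0.02999886798660104
```

servo_tool:
  commands: [0.05, 0, 0.01, 0, 0.35, 0.1, 0, 0.02, 0, 0.35, 0.14, 0, 0.02, 0, 0.35, 0.18, 0, 0.02, 0, 0.35, 0.22, 0, 0.02, 0, 0.35, 0.26, 0, 0.02, 0, 0.35, 0.3, 0, 0.02, 0, 0.35, 0.34, 0, 0.02, 0, 0.35, 0.38, 0, 0.02, 0, 0.35, 0.42, 0, 0.02, 0, 0.35]

```text
time_s: 3.45
position: [0.5301, -0.1214, 0.014]
ee_rot: [0.001, 0.774, 0.633, 0.0]
ft_force: [-0.4, -3.4, 5.9]
gripper_width: 0.03
finger_force: 0.0
```

```bash
python3 -c "
from g import *
go(.005,-.045,.0155,0)"
```

```text
shift [ 0.4712 -0.0036 -0.008 ] turn 2.710744165379887e-05 +-3 =half turn; j6 1.428566752822731 t 3.45 here stand [ 0.0057 -0.1392] 0.014036563399439612 F stand [ 0.2924 -3.4572] 5.9449543961549915 w 0.030038263326851906
```

servo_tool:
  commands: [0, 0, -0.02, 0, 0.35, 0, 0, -0.02, 0, 0.35]

```text
time_s: 3.7
position: [0.5289, -0.1206, 0.0172]
ee_rot: [-0.0, 0.774, 0.634, 0.0]
ft_force: [-0.0, 0.2, -0.3]
gripper_width: 0.0296
finger_force: 0.0
```

```bash
python3 -c "
from g import *
go(.005,-.060,.018,0)
snap('side','side2');snap('top','top2')
a=cv2.imread('pics/side2.png')[150:290,200:360];b=cv2.imread('pics/top2.png')[120:270,180:400]
f=lambda a:cv2.resize(a,(390,int(390*a.shape[0]/a.shape[1])),interpolation=cv2.INTER_CUBIC)
a,b=f(a),f(b);h=max(len(a),len(b));pad=lambda a:cv2.copyMakeBorder(a,0,h-len(a),0,0,0)
cv2.imwrite('pics/d2.png',np.hstack([pad(a),pad(b)]))"
```

```text
shift [ 0.3933  0.0034 -0.0039] turn 0.000759104622896199 +-3 =half turn; j6 1.4275129834827813 t 3.7 here stand [ 0.0044 -0.1387] 0.01716522321936963 F stand [-0.0564  0.1945] -0.31632624127020237 w 0.029607748286702804
```

View pics/d2.png

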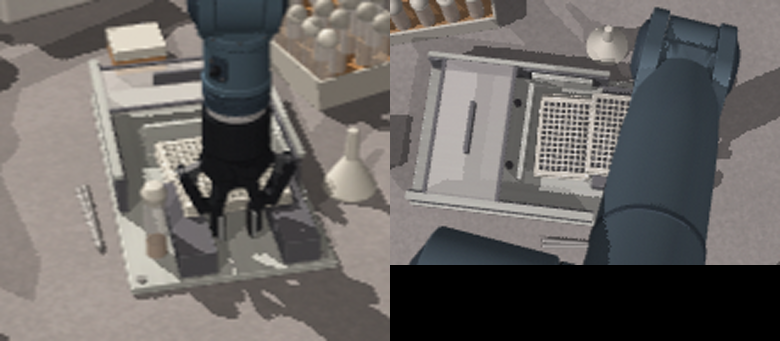

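The plate is sliding along, with fingers in the channel at side (240,222), vial untouched and the plate now at top (610,130) reaching the pile's edge. Continuing.

servo_tool:
  commands: [0.04, 0, 0, 0, 0.35, 0.08, 0, 0, 0, 0.35, 0.12, 0, 0, 0, 0.35, 0.16, 0, 0, 0, 0.35, 0.2, 0, 0, 0, 0.35, 0.24, 0, 0, 0, 0.35, 0.28, 0, 0, 0, 0.35, 0.32, 0, 0, 0, 0.35, 0.35, 0, 0, 0, 0.35, 0.37, 0, 0, 0, 0.35]

```text
time_s: 5.05
position: [0.5438, -0.0482, 0.0173]
ee_rot: [0.0, 0.774, 0.634, -0.0]
ft_force: [-0.3, -0.1, 0.1]
gripper_width: 0.0298
finger_force: 0.1
```

```bash
python3 -c "
from g import *
go(.005,-.044,.017,0)"
```

```text
shift [0.1037 0.0014 0.0015] turn 0.0006336873538801523 +-3 =half turn; j6 1.5646315666767197 t 5.05 here stand [ 0.0047 -0.0647] 0.017296862074888165 F stand [-0.2208 -0.1953] 0.13272118400006028 w 0.02983690323606533
```

servo_tool:
  commands: [0.01, 0, 0, 0, 0.35, 0.02, 0, 0, 0, 0.35, 0.03, 0, 0, 0, 0.35, 0.04, 0, 0, 0, 0.35, 0.05, 0, 0, 0, 0.35, 0.06, 0, 0, 0, 0.35, 0.065, 0, 0, 0, 0.35, 0.07, 0, 0, 0, 0.35, 0.075, 0, 0, 0, 0.35, 0.08, 0, 0, 0, 0.35]

```text
time_s: 6.3
position: [0.5469, -0.0329, 0.0173]
ee_rot: [0.0, 0.774, 0.634, -0.0]
ft_force: [-0.4, -1.1, -0.6]
gripper_width: 0.0297
finger_force: 0.5
```

```bash
python3 -c "
from g import *
go(.005,-.044,.017,0)"
```

```text
shift [0.0254 0.0013 0.0013] turn 0.00035527892051567426 +-3 =half turn; j6 1.5936767447334368 t 6.3 here stand [ 0.0047 -0.0491] 0.017269719019600515 F stand [-0.1639 -1.1911] -0.6296274523760168 w 0.029703996678197904
```

servo_tool:
  commands: [0.0025, 0, 0, 0, 0.35, 0.005, 0, 0, 0, 0.35, 0.0075, 0, 0, 0, 0.35, 0.01, 0, 0, 0, 0.35, 0.0125, 0, 0, 0, 0.35, 0.015, 0, 0, 0, 0.35]

```text
time_s: 7.05
position: [0.5475, -0.0301, 0.0173]
ee_rot: [0.0, 0.774, 0.633, -0.0]
ft_force: [-0.1, -3.2, 0.4]
gripper_width: 0.0301
finger_force: 1.7
```

servo_tool:
  commands: [0.0025, 0, 0, 0, 0.35, 0.005, 0, 0, 0, 0.35, 0.0075, 0, 0, 0, 0.35, 0.01, 0, 0, 0, 0.35]

```text
time_s: 7.55
position: [0.5473, -0.0297, 0.0173]
ee_rot: [0.001, 0.774, 0.633, -0.002]
ft_force: [-2.3, -8.6, 2.3]
gripper_width: 0.0298
finger_force: 4.4
```

servo_tool:
  commands: [-0.02, 0, 0, 0, 0.35, -0.2, 0, 0, 0, 0.35, -0.5, 0, 0, 0, 0.35, -0.85, 0, 0, 0, 0.35, -0.85, 0, 0, 0, 0.35, -0.85, 0, 0, 0, 0.35]

```text
time_s: 8.3
position: [0.5146, -0.1944, 0.0173]
ee_rot: [-0.0, 0.774, 0.633, 0.001]
ft_force: [0.3, -0.3, -0.8]
gripper_width: 0.0299
finger_force: 0.0
```

```bash
python3 -c "
from g import *
go(.005,-.044,.017,0)
snap('side','side3');snap('top','top3')
a=cv2.imread('pics/side3.png')[165:255,240:330];b=cv2.imread('pics/top3.png')[150:240,240:330]
f=lambda a:cv2.resize(a,(396,396),interpolation=cv2.INTER_CUBIC)
cv2.imwrite('pics/d3.png',np.hstack([f(a),f(b)]))"
```

```text
shift [ 0.8493 -0.0005  0.0029] turn -0.00048090405093912156 +-3 =half turn; j6 1.2927656703394337 t 8.3 here stand [ 0.005  -0.2139] 0.017307287602358862 F stand [ 0.3546 -0.2043] -0.7681973256300734 w 0.02986968391500641
```

View pics/d3.png

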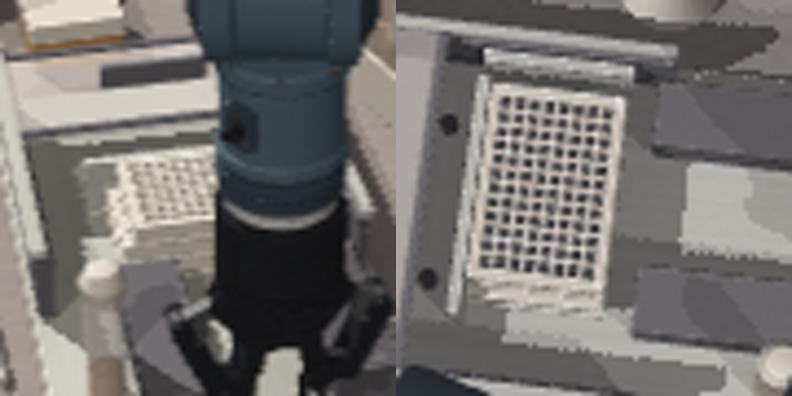

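The top view shows the top plate parallel to the stop, with its left edge from (492,83) to (470,272) and the stop edge from (487,78) to (460,312). The lower plates peek out on the near side, (480,300)–(605,312). I'll check the gap numerically.

```bash
python3 -c "
from g import *
g=cv2.cvtColor(cv2.imread('pics/top3.png'),cv2.COLOR_BGR2GRAY)
# profile along stand y at z=.055 for several x
ys=np.arange(.064,.040,-.001)
print((ys*1000).astype(int))
for x in (-.03,-.02,0,.02,.04,.06):
    pr=proj('top3',place(P,[(x,y,.0545) for y in ys])).astype(np.float32)
    print(x,cv2.remap(g,pr[:,0][None],pr[:,1][None],cv2.INTER_LINEAR)[0])
ys=np.arange(-.02,-.05,-.001);print((ys*1000).astype(int))
for x in (-.02,.02,.06):
    pr=proj('top3',place(P,[(x,y,.0545) for y in ys])).astype(np.float32)
    print(x,cv2.remap(g,pr[:,0][None],pr[:,1][None],cv2.INTER_LINEAR)[0])
"
```

```text
[64 63 62 61 60 59 57 56 55 54 53 52 51 50 49 48 47 46 45 44 43 42 41 40]
-0.03 [ 98 108 119 136 156 175 176 177 170 148 124 131 159 187 191 192 188 158
 126 103  90  73  75  82]
-0.02 [ 94  94 124 157 181 180 180 181 181 181 175 169 166 176 185 190 189 188
 161 126  95  90  85  90]
0 [ 93  93 119 153 184 182 181 180 179 178 175 170 166 174 183 189 182 175
 172 172 171 169 165 163]
0.02 [ 93  92 106 137 169 176 178 179 175 170 167 167 167 173 181 190 189 186
 181 170 160 155 158 159]
0.04 [ 92  93 100 130 161 175 177 180 176 171 166 164 163 167 176 186 183 172
 160 136 112  93  82  70]
0.06 [ 93  93  93 124 154 175 177 178 174 164 154 159 168 178 184 189 187 172
 156 135 108  82  80  81]
[-20 -21 -22 -23 -24 -25 -26 -27 -28 -29 -30 -31 -32 -33 -34 -35 -36 -37
 -38 -39 -40 -41 -42 -43 -44 -45 -46 -47 -48 -49]
-0.02 [ 93  81  78  79 108 149 188 190 191 188 171 154 135 115  96  93  92  91
  92  92  93  92  92  92  92  92  92  92  92  92]
0.02 [130 126 127 133 134 150 170 190 195 200 196 173 148 132 123 115 114 113
 113 113 112 112 113 114 114 113 114 114 114 115]
0.06 [ 90  91  90  98 120 143 160 176 190 193 195 188 157 125 108 100  92  91
  91  91  91  90  90  90  90  91  91  92  92  92]
```

```bash
python3 -c "
from g import *
go(-.090,.008,.17,90)"
```

```text
shift [ 1.1046 -0.4713 -0.7626] turn -1.4980619064005174 +-3 =half turn; j6 1.2927213021080688 t 8.4 here stand [ 0.0047 -0.2125] 0.017177046736829033 F stand [0.0444 1.295 ] -0.38094149343240064 w 0.029723377933568763
```

servo_tool:
  commands: [0, 0, -0.3, 0, 0.35, 0, 0, -0.6, 0, 0.35, 0.1, -0.1, -0.77, -0.2, 0.35, 0.4, -0.2, -0.77, -0.4, 0.35, 0.7, -0.3, -0.77, -0.6, 0.35, 0.95, -0.4, -0.77, -0.8, 0.35, 0.98, -0.4, -0.77, -0.98, 0.35, 0.98, -0.4, -0.77, -0.98, 0.35, 0.98, -0.4, -0.77, -0.98, 0.35]

```text
time_s: 9.52
position: [0.4741, 0.0152, 0.1712]
ee_rot: [-0.0, 0.362, 0.932, 0.0]
ft_force: [-1.4, 0.5, 0.6]
gripper_width: 0.0304
finger_force: 0.0
```

```bash
python3 -c "
from g import *
go(-.090,.008,.10,90)"
```

```text
shift [0.1222 0.0687 0.3561] turn -0.517513026225755 +-3 =half turn; j6 0.6387445859146629 t 9.525 here stand [-0.0761 -0.0164] 0.17120776549462186 F stand [-1.4733  0.1741] 0.6163272405343564 w 0.030357693181896232
```

servo_tool:
  commands: [0.12, 0.07, 0.1, -0.2, 0.35, 0.12, 0.07, 0.2, -0.4, 0.35, 0.12, 0.07, 0.35, -0.52, 0.35, 0.12, 0.07, 0.35, -0.52, 0.35, 0.12, 0.07, 0.35, -0.52, 0.35]

```text
time_s: 10.15
position: [0.4667, 0.0401, 0.102]
ee_rot: [0.0, 0.1, 0.995, 0.0]
ft_force: [0.2, 0.1, 0.3]
gripper_width: 0.0298
finger_force: 0.0
```

```bash
python3 -c "
from g import *
go(-.090,.008,.017,90)"
```

```text
shift [0.0086 0.0073 0.4252] turn -0.0021296555604377204 +-3 =half turn; j6 0.15125551563911227 t 10.15 here stand [-0.0883  0.0065] 0.10204032138756616 F stand [0.1396 0.1774] 0.31564590648504354 w 0.029774643028585783
```

servo_tool:
  commands: [0.008, 0.007, 0.2, 0, 0.35, 0.008, 0.007, 0.35, 0, 0.35, 0.008, 0.007, 0.425, 0, 0.35, 0.008, 0.007, 0.425, 0, 0.35]

```text
time_s: 10.65
position: [0.4652, 0.0415, 0.0165]
ee_rot: [-0.0, 0.1, 0.995, -0.0]
ft_force: [0.4, 0.9, -0.7]
gripper_width: 0.0299
finger_force: 0.0
```

servo_tool:
  commands: [-0.02, 0, 0, 0, 0.35, -0.04, 0, 0, 0, 0.35, -0.06, 0, 0, 0, 0.35, -0.07, 0, 0, 0, 0.35, -0.08, 0, 0, 0, 0.35, -0.09, 0, 0, 0, 0.35, -0.1, 0, 0, 0, 0.35, -0.11, 0, 0, 0, 0.35, -0.12, 0, 0, 0, 0.35]

```text
time_s: 11.78
position: [0.4885, 0.0368, 0.0161]
ee_rot: [-0.0, 0.099, 0.995, -0.0]
ft_force: [-1.0, 0.1, -0.5]
gripper_width: 0.0299
finger_force: 0.3
```

```bash
python3 -c "
from g import *
go(-.056,.008,.017,90)"
```

```text
shift [-0.0518  0.002  -0.0044] turn 0.0004352497175812333 +-3 =half turn; j6 0.14415271306410374 t 11.775 here stand [-0.0664  0.0076] 0.0161269606962347 F stand [-0.963  -0.1046] -0.5114650610981095 w 0.029872645290641736
```

servo_tool:
  commands: [-0.005, 0, 0, 0, 0.35, -0.01, 0, 0, 0, 0.35, -0.015, 0, 0, 0, 0.35, -0.02, 0, 0, 0, 0.35, -0.025, 0, 0, 0, 0.35, -0.03, 0, 0, 0, 0.35, -0.035, 0, 0, 0, 0.35]

```text
time_s: 12.65
position: [0.4952, 0.0354, 0.0163]
ee_rot: [-0.0, 0.099, 0.995, -0.0]
ft_force: [-1.5, -0.4, 1.1]
gripper_width: 0.0301
finger_force: 0.9
```

servo_tool:
  commands: [-0.0025, 0, 0, 0, 0.35, -0.005, 0, 0, 0, 0.35, -0.0075, 0, 0, 0, 0.35, -0.01, 0, 0, 0, 0.35]

```text
time_s: 13.15
position: [0.4978, 0.035, 0.0162]
ee_rot: [0.0, 0.099, 0.995, -0.0]
ft_force: [-1.0, 0.3, -0.0]
gripper_width: 0.0297
finger_force: 0.6
```

servo_tool:
  commands: [-0.0025, 0, 0, 0, 0.35, -0.005, 0, 0, 0, 0.35, -0.0075, 0, 0, 0, 0.35, -0.01, 0, 0, 0, 0.35]

```text
time_s: 13.65
position: [0.4996, 0.0346, 0.0163]
ee_rot: [0.0, 0.099, 0.995, -0.0]
ft_force: [-0.3, -0.3, -1.1]
gripper_width: 0.0299
finger_force: 0.6
```

servo_tool:
  commands: [-0.0025, 0, 0, 0, 0.35, -0.005, 0, 0, 0, 0.35, -0.0075, 0, 0, 0, 0.35]

```text
time_s: 14.02
position: [0.5007, 0.0343, 0.0163]
ee_rot: [-0.0, 0.099, 0.995, -0.0]
ft_force: [-2.5, -0.1, 1.2]
gripper_width: 0.0298
finger_force: 1.0
```

servo_tool:
  commands: [-0.0025, 0, 0, 0, 0.35, -0.005, 0, 0, 0, 0.35, -0.0075, 0, 0, 0, 0.35, -0.0075, 0, 0, 0, 0.35]

```text
time_s: 14.52
position: [0.5026, 0.034, 0.0163]
ee_rot: [0.0, 0.099, 0.995, -0.0]
ft_force: [-1.2, -1.0, -0.6]
gripper_width: 0.0302
finger_force: 0.5
```

servo_tool:
  commands: [-0.0025, 0, 0, 0, 0.35, -0.005, 0, 0, 0, 0.35, -0.005, 0, 0, 0, 0.35]

```text
time_s: 14.9
position: [0.5034, 0.0338, 0.0163]
ee_rot: [0.0, 0.099, 0.995, -0.0]
ft_force: [-2.0, -1.0, -0.1]
gripper_width: 0.03
finger_force: 0.8
```

servo_tool:
  commands: [-0.0025, 0, 0, 0, 0.35, -0.005, 0, 0, 0, 0.35, -0.0075, 0, 0, 0, 0.35, -0.0075, 0, 0, 0, 0.35]

```text
time_s: 15.4
position: [0.5042, 0.0336, 0.0162]
ee_rot: [-0.001, 0.099, 0.995, -0.0]
ft_force: [-4.4, 0.4, 5.0]
gripper_width: 0.03
finger_force: 2.4
```

```bash
python3 -c "
from g import *
go(-.056,.008,.017,90)
snap('side','side4');snap('top','top4')
a=cv2.imread('pics/side4.png')[165:255,240:330];b=cv2.imread('pics/top4.png')[150:240,240:330]
f=lambda a:cv2.resize(a,(396,396),interpolation=cv2.INTER_CUBIC)
cv2.imwrite('pics/d4.png',np.hstack([f(a),f(b)]))"
```

```text
shift [ 0.0285  0.002  -0.004 ] turn 0.0003824503279741574 +-3 =half turn; j6 0.13956982699508555 t 15.4 here stand [-0.0503  0.0076] 0.016201218266441067 F stand [-4.4334 -0.5146] 5.001104621342539 w 0.030017598603272563
```

View pics/d4.png

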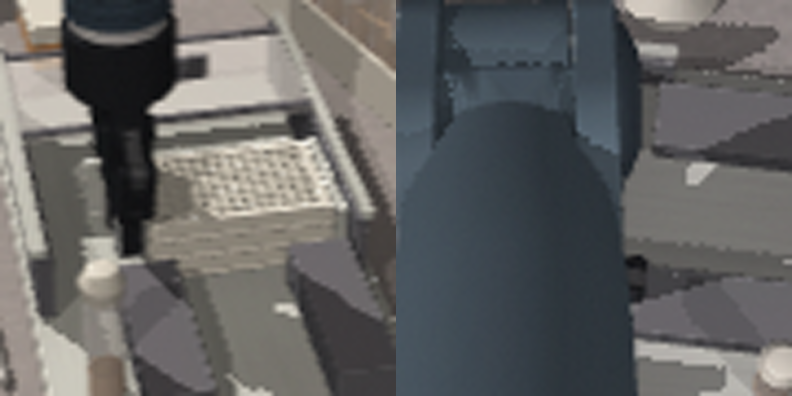

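The side view shows a neat pile (150..340, 140..270) with the fence hidden behind its right edge, and the force is rising. I'll press a bit more.

servo_tool:
  commands: [-0.0025, 0, 0, 0, 0.35, -0.005, 0, 0, 0, 0.35, -0.005, 0, 0, 0, 0.35]

```text
time_s: 15.88
position: [0.5042, 0.0336, 0.016]
ee_rot: [-0.001, 0.099, 0.995, 0.0]
ft_force: [-6.6, 0.6, 5.5]
gripper_width: 0.0299
finger_force: 3.5
```

servo_tool:
  commands: [0.02, 0, 0, 0, 0.35, 0.15, 0, 0, 0, 0.35, 0.17, 0, -0.2, 0, 0.35, 0.17, 0, -0.5, 0, 0.35, 0.17, 0, -0.75, 0, 0.35, 0.1, -0.4, -0.75, 0, 0.35, 0, -0.8, -0.75, 0, 0.35, 0, -1, -0.75, 0, 0.35, 0, -1, -0.75, 0, 0.35, 0, -1, -0.75, 0, 0.35]

```text
time_s: 17.12
position: [0.467, -0.1636, 0.1665]
ee_rot: [0.001, 0.1, 0.995, -0.0]
ft_force: [-0.2, -0.0, -0.1]
gripper_width: 0.0299
finger_force: 0.0
```

```bash
cat > look.py <<'E'
from g import *
import sys
k=sys.argv[1]
snap('side','side'+k);snap('top','top'+k)
go(.005,-.222,.10,0)
a=cv2.imread(f'pics/side{k}.png')[165:255,240:330];b=cv2.imread(f'pics/top{k}.png')[150:240,240:330]
f=lambda a:cv2.resize(a,(396,396),interpolation=cv2.INTER_CUBIC)
cv2.imwrite(f'pics/d{k}.png',np.hstack([f(a),f(b)]))
E
python3 look.py 5
```

```text
shift [-0.2671 -0.1547  0.3316] turn -1.4984690136829744 +-3 =half turn; j6 -0.2649887104189546 t 17.225 here stand [-0.0485 -0.1912] 0.16631970484869188 F stand [-0.6039  0.7935] 0.26926990853609734 w 0.029858897550943977
```

View pics/d5.png

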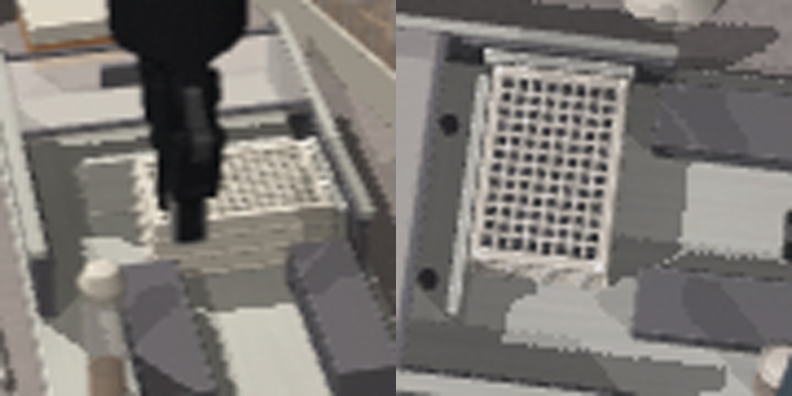

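The top plate is snug to the fence at (495..632, 68). The lower plates' near side shows as a wedge, (478,268) to (605,285). I'll compare that with the model.

```bash
cat > chk.py <<'E'
from g import *
import sys
k='top'+sys.argv[1]
c=lambda q:((q-[240,150]+.5)*4.4-.5).round().tolist()
g=cv2.cvtColor(cv2.imread(f'pics/{k}.png'),cv2.COLOR_BGR2GRAY)
def prof(pts):
    pr=proj(k,place(P,pts)).astype(np.float32);return cv2.remap(g,pr[:,0][None],pr[:,1][None],cv2.INTER_CUBIC)[0]
ys=np.arange(.064,.040,-.001);print((ys*1e3).round())
for x in(-.03,-.02,0,.02,.04,.06,.07):print(x,prof([(x,y,.0545) for y in ys]))
print('fence');xs=np.arange(.1,.07,-.001);print((xs*1e3).round())
for y in(-.02,0,.02,.04):print(y,prof([(x,y,.0535) for x in xs]))
print('near, z .055');xs=np.arange(-.03,-.07,-.001);print((xs*1e3).round())
for y in np.arange(-.03,.056,.01):print(y.round(3),prof([(x,y,.055) for x in xs]))
X=.085-.0635;Y=.0525-.043
for z in(.055,.01):print(z,c(proj(k,place(P,[(X+a,Y+b,z) for a,b in((.0635,.043),(.0635,-.043),(-.0635,-.043),(-.0635,.043))]))))
E
python3 chk.py 5
```

```text
[64. 63. 62. 61. 60. 59. 58. 57. 56. 55. 54. 53. 52. 51. 50. 49. 48. 47.
 46. 45. 44. 43. 42. 41.]
-0.03 [ 94 100 114 136 156 172 182 181 165 136 111 117 149 181 198 200 184 153
 115  79  60  56  58  70]
-0.02 [ 82  90 122 158 184 186 178 178 180 180 172 163 162 171 182 191 199 193
 166 133 103  91  89  99]
0 [ 81  84 114 155 185 192 182 177 178 177 173 166 162 169 181 186 188 179
 152 116  88  70  69  85]
0.02 [ 82  81 102 135 168 184 181 175 171 166 163 159 161 168 178 186 187 180
 160 135 107  84  71  79]
0.04 [ 86  82  96 126 159 179 180 175 173 169 163 157 154 160 171 183 188 186
 178 169 163 162 166 173]
0.06 [ 87  80  89 119 152 176 182 178 170 158 148 149 160 174 185 189 186 180
 169 155 145 136 131 132]
0.07 [ 85  94 110 128 149 160 169 180 189 185 161 130 121 140 171 195 209 204
 171 127  94  80  82  85]
fence
[100.  99.  98.  97.  96.  95.  94.  93.  92.  91.  90.  89.  88.  87.
  86.  85.  84.  83.  82.  81.  80.  79.  78.  77.  76.  75.  74.  73.
  72.  71.]
-0.02 [109 101  93  82  71  69  82 101 123 137 142 150 162 172 172 159 144 139
 149 161 170 179 173 148 116  84  6
[... 1610 characters left out ...]
4 104 119 143 164 173 172
 172 172 169 168 168]
0.03 [128 114 125 151 181 198 198 191 181 168 161 168 176 170 152 133 122 124
 124 115 107 102 105 110 111 111 110 110 109 109 110 110 111 111 112 111
 110 109 109 109 109]
0.04 [ 90 113 143 171 184 186 193 201 199 183 158 139 137 141 133 119 108 106
 113 118 116 112 109 109 110 110 109 108 108 109 110 110 110 110 111 111
 110 109 107 107 108]
0.05 [197 198 198 200 204 206 205 192 180 164 148 136 125 113 107 103 106 108
 105  97  92  91  93  95  95  96  97  98  99  99  97  97  99 101 102 102
  99  99  98  98  97]
0.055 [[97.0, 61.0], [235.0, 76.0], [212.0, 276.0], [71.0, 261.0]]
0.01 [[100.0, 81.0], [234.0, 95.0], [212.0, 290.0], [76.0, 275.0]]
```

servo_tool:
  commands: [-0.27, -0.155, 0, 0.2, 0.35, -0.27, -0.155, 0, 0.4, 0.35, -0.27, -0.155, 0, 0.6, 0.35, -0.27, -0.155, 0, 0.8, 0.35, -0.27, -0.155, 0, 0.9, 0.35, -0.27, -0.155, 0, 0.9, 0.35, -0.27, -0.155, 0, 0.9, 0.35]

```text
time_s: 18.1
position: [0.5135, -0.2026, 0.1663]
ee_rot: [0.0, 0.538, 0.843, 0.0]
ft_force: [0.0, 0.5, 0.5]
gripper_width: 0.0298
finger_force: 0.0
```

```bash
python3 -c "
from g import *
go(.006,-.222,.018,0)"
```

```text
shift [-0.001   0.0024  0.7417] turn 0.6045142286762653 +-3 =half turn; j6 0.6458506518211016 t 18.1 here stand [ 0.0055 -0.2221] 0.16634026119230144 F stand [-0.0579  0.4766] 0.5180986885479538 w 0.029766450396892654
```

servo_tool:
  commands: [0, 0, 0, 0.2, 0.35, 0, 0, 0, 0.4, 0.35, 0, 0, 0.2, 0.6, 0.35, 0, 0, 0.4, 0.605, 0.35, 0, 0, 0.6, 0.605, 0.35, 0, 0, 0.74, 0.605, 0.35, 0, 0, 0.74, 0.605, 0.35, 0, 0, 0.74, 0.605, 0.35]

```text
time_s: 19.1
position: [0.514, -0.204, 0.0194]
ee_rot: [0.001, 0.775, 0.632, 0.0]
ft_force: [-0.4, 1.0, -0.2]
gripper_width: 0.0298
finger_force: 0.0
```

```bash
python3 look.py 6; python3 -c "
from g import *
go(.006,-.052,.018,0)"
```

```text
shift [ 0.0078 -0.0089 -0.3998] turn -0.003921891611250131 +-3 =half turn; j6 1.281270362147215 t 19.2 here stand [ 0.007  -0.2236] 0.020037645162664566 F stand [0.0831 1.779 ] -0.4446278229028634 w 0.029919132477595204
shift [ 0.8582 -0.0087  0.0094] turn -0.003921891611250131 +-3 =half turn; j6 1.281270362147215 t 19.2 here stand [ 0.007  -0.2236] 0.020037645162664566 F stand [0.0831 1.779 ] -0.4446278229028634 w 0.029919132477595204
```

View pics/d6.png

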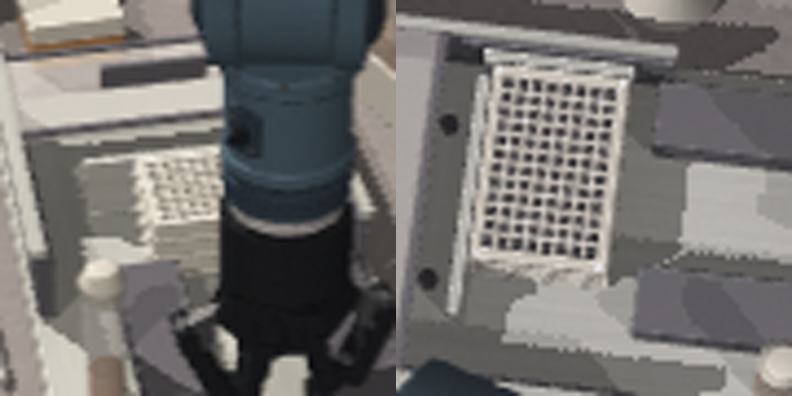

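The pile looks square in the corner, from (495,68) to (605,285). I'll press it once more gently against the stop.

servo_tool:
  commands: [0.2, -0.005, 0.01, 0, 0.35, 0.5, -0.005, 0.01, 0, 0.35, 0.75, -0.005, 0.01, 0, 0.35, 0.85, -0.005, 0.01, 0, 0.35, 0.86, -0.005, 0.01, 0, 0.35, 0.865, -0.005, 0.01, 0, 0.35, 0.87, -0.005, 0.01, 0, 0.35, 0.875, -0.005, 0.01, 0, 0.35, 0.88, -0.005, 0.01, 0, 0.35]

```text
time_s: 20.32
position: [0.5477, -0.0318, 0.0162]
ee_rot: [-0.0, 0.776, 0.631, -0.0]
ft_force: [0.1, 0.0, -0.4]
gripper_width: 0.03
finger_force: 0.0
```

servo_tool:
  commands: [0.0025, 0, 0, 0, 0.35, 0.005, 0, 0, 0, 0.35, 0.0075, 0, 0, 0, 0.35, 0.01, 0, 0, 0, 0.35]

```text
time_s: 20.82
position: [0.548, -0.0299, 0.0163]
ee_rot: [0.0, 0.775, 0.631, -0.001]
ft_force: [-0.9, -1.9, 1.4]
gripper_width: 0.0295
finger_force: 1.6
```

servo_tool:
  commands: [0.0025, 0, 0, 0, 0.35, 0.005, 0, 0, 0, 0.35, 0.0065, 0, 0, 0, 0.35]

```text
time_s: 21.2
position: [0.548, -0.0298, 0.0163]
ee_rot: [0.001, 0.776, 0.631, -0.002]
ft_force: [-2.5, -7.9, 0.4]
gripper_width: 0.03
finger_force: 3.9
```

servo_tool:
  commands: [-0.02, 0, 0, 0, 0.35, -0.2, 0, 0, 0, 0.35, -0.5, 0, 0, 0, 0.35, -0.8, 0, 0, 0, 0.35, -0.8, 0, -0.3, 0, 0.2, -0.8, 0, -0.6, 0, 0.2, -0.8, 0, -0.75, 0, 0.2, -0.8, 0, -0.75, 0, 0.2]

```text
time_s: 22.2
position: [0.5186, -0.1853, 0.1694]
ee_rot: [0.003, 0.775, 0.632, 0.002]
ft_force: [0.8, 1.2, 0.0]
gripper_width: 0.0171
finger_force: 0.0
```

```bash
python3 -c "
from g import *
go(-.009,.172,.17,0)
print(chr(10))
"; python3 chk.py 6 | sed -n 1,12p
```

```text
shift [ 1.8805 -0.0888 -0.0042] turn -0.004318966964254968 +-3 =half turn; j6 1.3150824793478133 t 22.2 here stand [ 0.0071 -0.2042] 0.16943917421263593 F stand [0.5157 1.2866] 0.03814409694374876 w 0.017087048266748898


[64. 63. 62. 61. 60. 59. 58. 57. 56. 55. 54. 53. 52. 51. 50. 49. 48. 47.
 46. 45. 44. 43. 42. 41.]
-0.03 [ 97 103 116 138 159 175 186 185 169 139 113 119 151 184 201 204 188 156
 118  81  61  57  59  72]
-0.02 [ 84  92 124 162 188 190 182 182 184 184 176 167 166 175 185 194 202 196
 168 135 104  93  92 102]
0 [ 83  87 118 158 188 195 186 181 182 181 176 169 165 173 185 191 192 182
 155 119  90  71  71  87]
0.02 [ 85  83 104 138 172 187 184 179 175 170 166 163 165 172 181 189 189 183
 163 139 111  87  73  81]
0.04 [ 88  85  99 129 162 182 184 179 177 171 166 160 158 164 175 187 192 190
 182 172 165 164 169 176]
```

servo_tool:
  commands: [0.96, -0.04, 0, 0, 0.2, 0.96, -0.04, 0, 0, 0.2, 0.96, -0.04, 0, 0, 0.2, 0.96, -0.04, 0, 0, 0.2, 0.96, -0.04, 0, 0, 0.2]

```text
time_s: 22.82
position: [0.5464, 0.0054, 0.165]
ee_rot: [-0.001, 0.775, 0.632, -0.001]
ft_force: [0.1, -0.2, -0.3]
gripper_width: 0.0171
finger_force: 0.0
```

```bash
python3 -c "
from g import *
go(-.009,.172,.1,0)
"
```

```text
shift [ 0.9185 -0.0306  0.3248] turn -0.003317369642019615 +-3 =half turn; j6 1.6671348533583992 t 22.825 here stand [-0.0034 -0.0117] 0.16501570251331074 F stand [ 0.1214 -0.1906] -0.2678298973546746 w 0.01710746541667368
```

servo_tool:
  commands: [0.92, -0.03, 0, 0, 0.2, 0.92, -0.03, 0, 0, 0.2, 0.92, -0.03, 0, 0, 0.2, 0.92, -0.03, 0.2, 0, 0.2, 0.92, -0.03, 0.32, 0, 0.2, 0.92, -0.03, 0.32, 0, 0.2, 0.92, -0.03, 0.32, 0, 0.2]

```text
time_s: 23.7
position: [0.5792, 0.1851, 0.103]
ee_rot: [0.0, 0.776, 0.631, 0.0]
ft_force: [-1.1, -0.5, -1.1]
gripper_width: 0.0169
finger_force: 0.0
```

```bash
python3 -c "
from g import *
go(-.009,.172,.070,0)
"
```

```text
shift [ 0.0049 -0.0117  0.165 ] turn -0.006470947468203966 +-3 =half turn; j6 1.9817362317369083 t 23.7 here stand [-0.0067  0.171 ] 0.10299361032586951 F stand [-0.9419 -0.6842] -1.0507385947685037 w 0.016876151141567396
```

servo_tool:
  commands: [0.005, -0.01, 0.08, 0, 0.2, 0.005, -0.01, 0.16, 0, 0.2, 0.005, -0.01, 0.16, 0, 0.2, 0.005, -0.01, 0.16, 0, 0.2]

```text
time_s: 24.2
position: [0.5771, 0.1877, 0.0708]
ee_rot: [0.0, 0.775, 0.631, 0.0]
ft_force: [0.7, -0.1, 0.1]
gripper_width: 0.0169
finger_force: 0.0
```

servo_tool:
  commands: [-0.05, 0, 0, 0, 0.2, -0.1, 0, 0, 0, 0.2, -0.15, 0, 0, 0, 0.2, -0.2, 0, 0, 0, 0.2, -0.25, 0, 0, 0, 0.2, -0.3, 0, 0, 0, 0.2, -0.35, 0, 0, 0, 0.2, -0.4, 0, 0, 0, 0.2]

```text
time_s: 25.2
position: [0.5604, 0.1088, 0.0703]
ee_rot: [0.0, 0.775, 0.631, -0.0]
ft_force: [-0.7, 2.6, 1.2]
gripper_width: 0.0172
finger_force: 0.8
```

```bash
python3 -c "
from g import *
go(-.009,.025,.070,0)
"
```

```text
shift [-0.337   0.0069  0.0015] turn -0.004616502135096834 +-3 =half turn; j6 1.855253815308445 t 25.2 here stand [-0.0101  0.0924] 0.07030033623185089 F stand [-1.196   2.4516] 1.2489819169465513 w 0.01721841054017926
```

servo_tool:
  commands: [-0.05, 0, 0, 0, 0.2, -0.1, 0, 0, 0, 0.2, -0.15, 0, 0, 0, 0.2, -0.2, 0, 0, 0, 0.2, -0.25, 0, 0, 0, 0.2, -0.28, 0, 0, 0, 0.2, -0.31, 0, 0, 0, 0.2, -0.33, 0, 0, 0, 0.2]

```text
time_s: 26.2
position: [0.5469, 0.0445, 0.0702]
ee_rot: [-0.0, 0.775, 0.631, -0.0]
ft_force: [-0.0, 1.7, 0.4]
gripper_width: 0.0169
finger_force: 0.7
```

servo_tool:
  commands: [-0.01, 0, 0, 0, 0.2, -0.02, 0, 0, 0, 0.2, -0.03, 0, 0, 0, 0.2]

```text
time_s: 26.58
position: [0.5458, 0.0391, 0.0702]
ee_rot: [-0.0, 0.775, 0.632, 0.0]
ft_force: [1.1, 5.0, 1.2]
gripper_width: 0.0172
finger_force: 3.0
```

```bash
python3 -c "
from g import *
go(-.009,.015,.070,0)
"
```

```text
shift [-0.0311  0.0082  0.0008] turn -0.00428486162923801 +-3 =half turn; j6 1.7296544186729677 t 26.575 here stand [-0.0106  0.0212] 0.0701722715764482 F stand [0.1246 5.1379] 1.2216304597304009 w 0.01718452561124259
```

servo_tool:
  commands: [-0.005, 0, 0, 0, 0.2, -0.01, 0, 0, 0, 0.2, -0.01, 0, 0, 0, 0.2]

```text
time_s: 26.95
position: [0.5458, 0.0391, 0.0702]
ee_rot: [-0.002, 0.775, 0.632, 0.002]
ft_force: [0.8, 7.8, -1.0]
gripper_width: 0.0173
finger_force: 3.9
```

servo_tool:
  commands: [0.03, 0, 0, 0, 0.2, 0.1, 0, 0, 0, 0.2, 0.15, 0, -0.3, 0, 0.2, 0.15, 0, -0.7, 0, 0.2, 0.4, -0.3, -0.7, 0, 0.2, 0.7, -0.8, -0.7, 0, 0.2, 0.9, -0.8, -0.7, 0, 0.2, 0.9, -0.8, -0.7, 0, 0.2, 0.9, -0.8, -0.7, 0, 0.2]

```text
time_s: 28.08
position: [0.4242, 0.2478, 0.2105]
ee_rot: [0.0, 0.774, 0.633, 0.0]
ft_force: [-0.1, -0.4, -1.1]
gripper_width: 0.0172
finger_force: 0.0
```

```bash
cat > l2.py <<'E'
from g import *
import sys
k=sys.argv[1]
snap('side','side'+k);snap('top','top'+k)
a=cv2.imread(f'pics/side{k}.png')[150:280,230:360];b=cv2.imread(f'pics/top{k}.png')[140:270,190:320]
f=lambda a:cv2.resize(a,(396,396),interpolation=cv2.INTER_CUBIC)
cv2.imwrite(f'pics/d{k}.png',np.hstack([f(a),f(b)]))
E
python3 l2.py 7
```

```text
(no output)
```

View pics/d7.png

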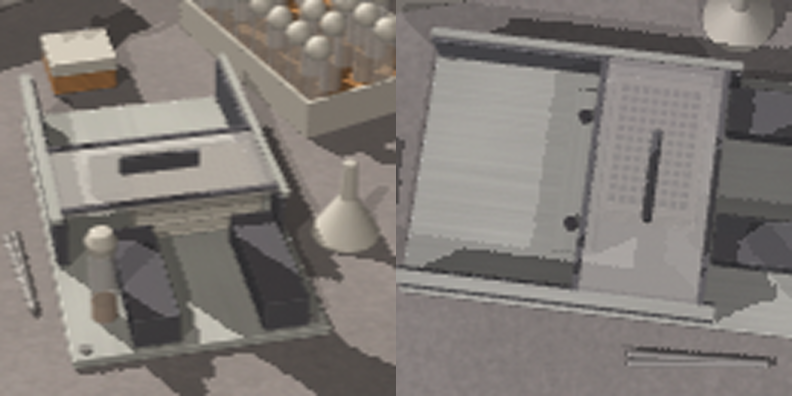

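The cover is fully over the pile, with the bar at top (652,175), and the vial, funnel, tweezers and box are unmoved. Handing in.

```bash
python3 -c "
from station import env
print(env.job_done())"
```

```text
the job is handed in; nothing more can be done
None
```

I handed the job in at about 28 s: the three plates are pushed up against the end stop and side fence, and the cover is shut to its hard stop. By force and camera, the contact looks good to about a millimetre for the top plate and less certain for the two lower ones. The bystanders in view look unmoved (jar and dish not rechecked), and I viewed 11 pictures where the limit was 10.

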